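Build up two valve housings in order

TASK

Assemble the two valves where their housings stand, from the loose parts lying on the bench (not those in the trays and carton). On the wide housing's stud put the large rubber gasket, then the large brass plate on top of it, then the black cap over the stud; on the narrow housing's stud put the small gasket and then the small brass plate, each lying flat on the layer below. Leave the grease tin and the wooden block where they are.

Things in the scene. Friction and masses are not known exactly. Their poses are not given: they have to be found in the camera images.
- wide_housing: Fixed aluminium housing, the wider one: a round disc 110 mm across and 12 mm high with a step 88 mm across whose flat top (the seat) is 22 mm above the bench. An upright dark steel stud 14 mm in diameter stands at its centre, from the seat to 62 mm above the bench, its tip tapered. Origin: centre of the underside, on the stud's axis; z up.
- narrow_housing: Fixed aluminium housing, the narrower one: a round disc 82 mm across and 10 mm high with a step 66 mm across whose flat top (the seat) is 18 mm above the bench. An upright dark steel stud 10 mm in diameter stands at its centre, from the seat to 52 mm above the bench, its tip tapered. Origin: centre of the underside, on the stud's axis; z up.
- large_gasket: Loose black rubber-look ring (rigid), outer diameter 60 mm, hole 24 mm, 12 mm thick, lying flat on the bench. Origin: centre of its underside; z up through the hole.
- large_plate: Loose round brass plate with a ring of dark dots on top, outer diameter 56 mm, centre hole 24 mm, 10 mm thick, lying flat on the bench. Origin: centre of its underside; z up through the hole.
- cap: Loose black ribbed round cap, 36 mm in diameter (38 mm over the ribs, which are only seen), 34 mm high, with a small aluminium dot on its closed top; open underneath: a blind bore 22 mm in diameter and 26 mm deep. Stands bore down on the bench, and goes on the same way up. Origin: centre of its underside; z up.
- small_gasket: Loose black rubber-look ring (rigid), outer diameter 42 mm, hole 18 mm, 12 mm thick, lying flat on the bench. Origin: centre of its underside; z up through the hole.
- small_plate: Loose round brass plate with a ring of dark dots on top, outer diameter 38 mm, centre hole 18 mm, 10 mm thick, lying flat on the bench. Origin: centre of its underside; z up through the hole.
- tin: Bystander: closed grey grease tin with a steel lid, 66 mm in diameter, 48 mm high, standing loose among the parts. Not to be moved. Origin: centre of its underside.
- block: Bystander: loose wooden block 75 x 50 x 30 mm (x, y, z) lying among the parts. Not to be moved. Origin: centre of its underside.
Not all that is in view belongs to the job. Leave any pink look-alike of the large_gasket alone.

How it is judged:
At the end, for the whole second after the job is handed in: On the wide housing lie the large gasket on the seat, the large plate on the gasket and the cap on the plate; on the narrow housing the small gasket on the seat and the small plate on it. Each is within 8 mm of the stud's axis, within 3 mm of its proper height, level within 0.1 rad and at rest (horizontal distance between each of large_gasket, large_plate, cap and wide_housing below 0.008 m and z of large_gasket in the frame of wide_housing between 0.019 and 0.025 m and angle between each of large_gasket, large_plate, cap, small_gasket, small_plate's own z axis and vertical below 0.1 rad and linear speed of each of large_gasket, large_plate, cap, small_gasket, small_plate below 0.02 m/s and z of large_plate in the frame of wide_housing between 0.031 and 0.037 m and z of cap in the frame of wide_housing between 0.041 and 0.047 m and horizontal distance between each of small_gasket, small_plate and narrow_housing below 0.008 m and z of small_gasket in the frame of narrow_housing between 0.015 and 0.021 m and z of small_plate in the frame of narrow_housing between 0.027 and 0.033 m); the robot touches nothing.
It fails at once if the grease tin is shifted by more than 15 mm (distance of tin from where it was at the start of the episode above 0.015 m).
It fails at once if the wooden block is shifted by more than 15 mm (distance of block from where it was at the start of the episode above 0.015 m).
It also fails if it takes over 120 s, if anything falls off the work surface, if the arm or the gripper's body presses on something with over 40 N, if the wrist force passes 120 N, or if a joint passes its speed limit or range.

ROBOT

A 6-joint arm with a two-finger parallel gripper is mounted at the origin on the work surface. World frame = base frame: x ahead of the robot, y to its left, z up, the work surface at z = 0. Lengths are in m, angles in rad, forces in N, time in s.
With the tool pointing down it reaches from about 0.3 to 0.875 m from the base axis. Payload 6.4 kg.
Tool frame: the origin (TCP) lies on the centre line of the jaws, within the pads' length; the fingertips stand 25 mm ahead of it and the grasp point (between the pads) lies 6 mm ahead of it (ctrl.tip_reach is the distance from the TCP to the fingertips, in m); z points along the fingers, y is the line along which they close (so a half turn about z gives the same grasp; the last joint's range is limited). The gripper opens to 85 mm and grips with 20 to 120 N. Pads are 22 mm wide; open, the fingers measure 114 mm over their backs; the gripper's body (76 mm by 85 mm) begins 54 mm behind the grasp point. The pads swing forward as they close: fully open they stand 13 mm farther back than shut.
Start: joints at [1.039, 0.181, 1.607, -0, 1.354, -0.206], TCP at [0.184, 0.545, 0.256] pointing down, gripper open.
Joint ranges: [-2.99, 2.99], [-0.89, 2.07], [0.3, 2.58], [-1.14, 4.28], [0, 2.63], [-3.12, 3.12]. Speed limits (rad/s): [2.57, 2.57, 3.01, 3.14, 3.14, 3.14].

INTERFACE

Orientations are given as a unit quaternion [w, x, y, z].
In Python, from bench import ctrl gives the robot as it stands.
- The arm moves only by the tool servo_tool, never from a script. Its argument "motion" is a list that holds one entry, the list of rows, each a list of 5 numbers: the shift along the tool's x, y, z in cm, then the turn about the tool's z in degrees, then the closure, from -1 (fully open) to 1 (shut). In form: [[[dx, dy, dz, twist, claw], ...]]. A call has 1 to 5 rows; each row is the pose to reach, as a shift and turn from the pose commanded when the call began, along the tool's axes at that moment; what a row does not reach only later rows make up. A row lasts 1/10 s, in which the tool goes at most 50 mm and 8.59 degrees, less where a joint would pass 70% of its speed; a pose out of reach is approached as far as the arm can. A call with a gripper value outside its range is refused whole. The fingers move at their own pace and stop on an object; the grip force is fixed at half the most. Time passes only in rows, so rows that repeat a pose let the fingers close. It gives the time, the measured TCP pose, the force, the opening and the grip force at its end, in the units of the state.
- ctrl.get_obs(): the state, without advancing time (a new reading comes with each control period).
- ctrl.camera(name): name is "side" or "top"; returns a dict with "pixels" (384x512x3 uint8, red, green, blue), "depth" (384x512 float32, m along the optical axis (not along the pixel's ray), 0 where there is no reading), "fx", "fy", "cx", "cy" (pixels), "R" (3x3) and "t" (3): a world point X has camera coordinates R X + t. Camera axes: x right, y down, z forward; pixel columns grow to the right and rows downward; lengths in m; the calibration is good to about 2 mm. A picture is of the moment at which its call begins.
- ctrl.hand_in(): hands the job in; it is judged then, once.
The state is a dict: "time_s": time; "q": joint angles; "dq": joint speeds; "joint_efforts": joint torques, N m; "eef_pos": TCP position; "eef_rot": TCP orientation; "wrist_force": force on the tool from outside, world axes, zero at the start; "torque": the same for the moment, N m; "opening": opening from 0.0 (shut) to 1.0 (fully open); "grasp_force": force on a finger pad.
Only numpy, scipy, OpenCV 4.12 (cv2) and the standard library are available. Lean on these libraries where they do the work, as an engineer would, in place of code of your own. Each camera call takes 0.05 s, during which the arm holds its last target. There are 200 camera calls.

## Working session

There is one attempt and no reset: what is moved stays moved. The work goes in short steps, Python scripts to look and compute and a tool call to move; the robot and the scene stay as the last step left them, time stands still between calls to the robot, and variables do not carry over. Pictures are saved under pics/ and viewed, at most 14 in all, crops included, and the job is handed in when it is done.

Besides the shell and the picture viewer there is one more tool, called after "Call:" in YAML: its name, and indented under it one key for each argument. servo_tool: Moves the arm, as the interface text tells. Its arguments: {"type":"object","properties":{"motion":{"type":"array"}},"required":["motion"]}

```bash
ls; mkdir -p pics
cat > h.py <<'E'
import numpy as np, cv2
from bench import ctrl
def snap(n,f=None):
    c=ctrl.camera(n)
    if f: cv2.imwrite('pics/'+f,cv2.cvtColor(c['pixels'],cv2.COLOR_RGB2BGR))
    return c
def cloud(c):
    h,w=c['depth'].shape; u,v=np.meshgrid(np.arange(w),np.arange(h)); d=c['depth']
    P=np.stack([(u-c['cx'])/c['fx']*d,(v-c['cy'])/c['fy']*d,d],-1)
    W=(P-c['t'])@c['R']; W[d==0]=np.nan
    return W
def ray(c,u,v,z):
    R=np.array(c['R']);o=-R.T@c['t']; d=R.T@np.array([(u-c['cx'])/c['fx'],(v-c['cy'])/c['fy'],1.])
    return o+d*(z-o[2])/d[2]
E
python3 - <<'E'
from h import *
for n in ('top','side'):
    c=snap(n,n+'0.png'); np.savez(n+'0.npz',**c)
    print(n,c['fx'],c['cx'],c['cy'],(-np.array(c['R']).T@c['t']).round(3),np.round(c['R'],2).tolist(), (c['depth']==0).mean())
o=ctrl.get_obs();print(o['eef_pos'],o['eef_rot'],o['opening'],o['time_s'],ctrl.tip_reach)
E
```

```text
pics
top 456.65408655564727 256.8607370891927 192.69346391676905 [0.356 0.02  1.099] [[-0.01, -1.0, 0.01], [-0.99, 0.01, -0.13], [0.13, -0.01, -0.99]] 0.004048665364583333
side 348.18041483808645 256.0088423283043 192.74421627368486 [ 0.212 -0.583  0.58 ] [[0.9, -0.44, 0.0], [-0.29, -0.59, -0.75], [0.33, 0.68, -0.66]] 0.0041656494140625
[0.18377547 0.54436465 0.25548314] [-2.77187366e-04  1.62149915e-01  9.86765814e-01 -7.45805344e-04] 1.0008246360566493 0.1 0.025
```

View pics/top0.png

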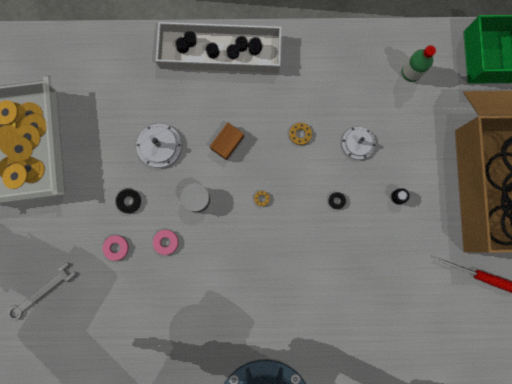

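View pics/side0.png

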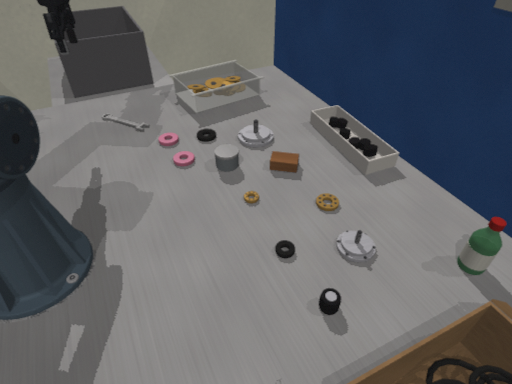

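The top view shows: large gasket (128,201), wide housing (158,146), large plate (300,134), small plate (262,198), small gasket (337,201), narrow housing (359,143), cap (400,196), tin (195,198) and block (227,141). The pink rings at (115,248) and (165,242) are decoys. All the parts also appear in the side view.

```bash
cat > m.py <<'E'
from h import *
items={'lg':(128,201,.012,'d'),'lp':(300,134,.010,'y'),'cap':(400,196,.034,'d'),'sg':(337,201,.012,'d'),'sp':(262,198,.010,'y'),'tin':(195,198,.048,0),'block':(227,141,.03,0),'wide':(158,146,.022,0),'narrow':(359,143,.018,0)}
ct,cs=[dict(np.load(n+'0.npz')) for n in('top','side')]
def masks(c):
    hsv=cv2.cvtColor(c['pixels'],cv2.COLOR_RGB2HSV); H,S,V=[hsv[...,i].astype(int) for i in range(3)]
    return {'d':(V<75),'y':(H>10)&(H<32)&(S>110)}
Ws={'top':cloud(ct),'side':cloud(cs)}
for n,W in Ws.items():
    f=W[np.abs(W[...,2])<.006]; print(n,'bench z med',np.median(f[:,2]).round(4))
for k,(u,v,z,col) in items.items():
    g=ray(ct,u,v,z)
    for n,c in(('top',ct),('side',cs)):
        W=Ws[n]; near=np.hypot(W[...,0]-g[0],W[...,1]-g[1])<(.05 if k not in('wide','narrow') else .075)
        m=near&(W[...,2]>.006) if not col else near&masks(c)[col]
        m=m.astype(np.uint8); q,l,st,ce=cv2.connectedComponentsWithStats(m); 
        if q<2: print(k,n,'none');continue
        i=1+np.argmax(st[1:,4]); cn=cv2.findContours((l==i).astype(np.uint8),0,1)[0]; cn=max(cn,key=cv2.contourArea)
        p=W[l==i]; h=np.percentile(p[:,2],[50,95]).round(4)
        pts=np.array([ray(c,*q[0],z) for q in cn])[:,:2].astype(np.float32)
        (x,y),r=cv2.minEnclosingCircle(pts); 
        if k=='block':print(cv2.minAreaRect(pts*1000))
        top=p[np.abs(p[:,2]-z)<.004]
        print(k,n,'circ',round(x,4),round(y,4),'d',round(2*r,4),'z50/95',h,'topmean',((top[:,:2].max(0)+top[:,:2].min(0))/2).round(4),np.ptp(top[:,:2],0).round(3),len(top))
    if k in('wide','narrow'):
        for n in Ws:
            W=Ws[n];m=(np.hypot(W[...,0]-g[0],W[...,1]-g[1])<.06)&(W[...,2]>z+.01)
            p=W[m]; print('  stud',n,p.mean(0).round(4),p[:,2].max().round(4),len(p))
E
python3 m.py
```

```text
top bench z med 0.0004
side bench z med 0.0009
lg top circ 0.4795 0.3186 d 0.0617 z50/95 [0.0117 0.0154] topmean [0.4807 0.3194] [0.056 0.057] 370
lg side circ 0.4796 0.3113 d 0.0729 z50/95 [0.0119 0.0144] topmean [0.4826 0.3164] [0.055 0.058] 150
lp top circ 0.6409 -0.0976 d 0.0557 z50/95 [0.0098 0.013 ] topmean [ 0.6409 -0.0972] [0.053 0.054] 285
lp side circ 0.6413 -0.1018 d 0.0604 z50/95 [0.0104 0.0124] topmean [ 0.643  -0.0998] [0.051 0.053] 199
cap top circ 0.4809 -0.3262 d 0.0455 z50/95 [0.0319 0.0362] topmean [ 0.4833 -0.3289] [0.033 0.034] 104
cap side circ 0.4787 -0.339 d 0.0542 z50/95 [0.0293 0.036 ] topmean [ 0.4849 -0.3316] [0.033 0.034] 168
sg top circ 0.4754 -0.1807 d 0.0431 z50/95 [0.0121 0.0155] topmean [ 0.4756 -0.1808] [0.039 0.041] 187
sg side circ 0.4753 -0.1861 d 0.0476 z50/95 [0.0121 0.0141] topmean [ 0.4771 -0.1832] [0.038 0.04 ] 203
sp top circ 0.4823 -0.0003 d 0.0372 z50/95 [0.0103 0.0131] topmean [0.483  0.0006] [0.034 0.034] 126
sp side circ 0.484 -0.0042 d 0.0423 z50/95 [0.0102 0.012 ] topmean [ 0.4847 -0.0025] [0.032 0.036] 97
tin top circ 0.4826 0.1541 
[... 481 characters left out ...]
k side circ 0.6191 0.069 d 0.1053 z50/95 [0.0301 0.0325] topmean [0.6251 0.0799] [0.085 0.079] 322
wide top circ 0.6129 0.2459 d 0.11 z50/95 [0.0205 0.0259] topmean [0.6155 0.2482] [0.085 0.085] 920
wide side circ 0.6196 0.2453 d 0.1567 z50/95 [0.0221 0.0448] topmean [0.6196 0.2466] [0.086 0.088] 331
  stud top [0.6141 0.2468 0.0537] 0.0647 51
  stud side [0.6185 0.2431 0.0489] 0.0641 53
narrow top circ 0.6149 -0.2352 d 0.0827 z50/95 [0.0168 0.022 ] topmean [ 0.6143 -0.2393] [0.075 0.074] 518
narrow side circ 0.6162 -0.2457 d 0.0882 z50/95 [0.0182 0.0322] topmean [ 0.6187 -0.24  ] [0.065 0.064] 547
  stud top [ 0.615  -0.2366  0.0442] 0.0547 27
  stud side [ 0.6177 -0.2418  0.0419] 0.0539 55
```

Measured heights match the stated ones in both views. I'll move to above the large gasket and turn the jaws so they close along world y.

Call:
servo_tool:
  motion:
    - [[-17.7, -5.9, 5, -18.7, -0.6], [-35.4, -11.9, 10, -18.7, -0.6], [-35.4, -11.9, 10, -18.7, -0.6], [-35.4, -11.9, 10, -18.7, -0.6], [-35.4, -11.9, 10, -18.7, -0.6]]

```text
time_s: 0.6
eef_pos: [0.3716, 0.4017, 0.1928]
eef_rot: [-0.0, -0.001, 1.0, -0.0]
wrist_force: [0.0, 1.4, -0.6]
opening: 0.8
grasp_force: 0.0
```

Call:
servo_tool:
  motion:
    - [[0, 0, 0, 0, -0.6], [0, 0, 0, 0, -0.6]]

```text
time_s: 0.8
eef_pos: [0.3711, 0.4021, 0.1928]
eef_rot: [-0.001, 0.001, 1.0, -0.0]
wrist_force: [-0.5, 0.5, -0.1]
opening: 0.803
grasp_force: 0.0
```

```bash
cat > g.py <<'E'
import sys
from h import *
from scipy.spatial.transform import Rotation as Ro
def go(x,y,z,yaw=0.):
    o=ctrl.get_obs(); q=o['eef_rot']; R=Ro.from_quat([q[1],q[2],q[3],q[0]]).as_matrix()
    d=R.T@(np.array([x,y,z])-o['eef_pos']); a=np.degrees(np.arctan2(R[1,1],R[0,1]))
    print('t',o['time_s'],'pos',np.round(o['eef_pos'],4),'delta cm',(100*d).round(2),'closing-axis yaw',a.round(2),'twist to 90:',(a-90).round(2),'open',round(o['opening'],3),'F',np.round(o['wrist_force'],1),'tip',ctrl.tip_reach,'g',o['grasp_force'])
if __name__=='__main__': go(*map(float,sys.argv[1:4]))
E
python3 g.py .4815 .318 .1
```

```text
t 0.8 pos [0.3711 0.4021 0.1928] delta cm [-11.08  -8.38   9.27] closing-axis yaw 89.86 twist to 90: -0.14 open 0.803 F [-0.5  0.5 -0.1] tip 0.025 g 0.0
```

Call:
servo_tool:
  motion:
    - [[-5, -4, 4, 0, -0.6], [-11, -8.4, 9.3, 0, -0.6], [-11, -8.4, 9.3, 0, -0.6], [-11, -8.4, 9.3, 0, -0.6], [-11, -8.4, 9.3, 0, -0.6]]

```text
time_s: 1.3
eef_pos: [0.4802, 0.3189, 0.0991]
eef_rot: [-0.001, 0.0, 1.0, -0.0]
wrist_force: [-0.8, 0.8, 0.6]
opening: 0.802
grasp_force: 0.0
```

```bash
python3 g.py .4815 .318 .1
python3 - <<'E'
from h import *
p=ctrl.get_obs()['eef_pos']
c=snap('side'); W=cloud(c)
m=(abs(W[...,0]-p[0])<.03)&(abs(W[...,1]-p[1])<.07)&(W[...,2]>.045)&(W[...,2]<.15)
P=W[m]
for s in(-1,1):
    Q=P[(P[:,1]-p[1])*s>0]; 
    if len(Q): print(s,len(Q),np.sort(Q[:,2])[:6].round(4),Q[Q[:,2]<Q[:,2].min()+.015].mean(0).round(4))
v,u=np.nonzero(m); a,b=max(int(u.mean())-60,0),max(int(v.mean())-60,0)
im=c['pixels'][b:b+130,a:a+130]; cv2.imwrite('pics/tip.png',cv2.resize(im[...,::-1],None,fx=4,fy=4)); print(a,b)
E
```

```text
t 1.3 pos [0.4802 0.3189 0.0991] delta cm [-0.13 -0.09 -0.09] closing-axis yaw 89.97 twist to 90: -0.03 open 0.802 F [-0.8  0.8  0.6] tip 0.025 g 0.0
-1 181 [0.0831 0.0838 0.084  0.0855 0.0856 0.0864] [0.4803 0.2743 0.0918]
1 114 [0.0821 0.0823 0.0833 0.0833 0.0833 0.0848] [0.4813 0.3527 0.0902]
142 44
```

View pics/tip.png

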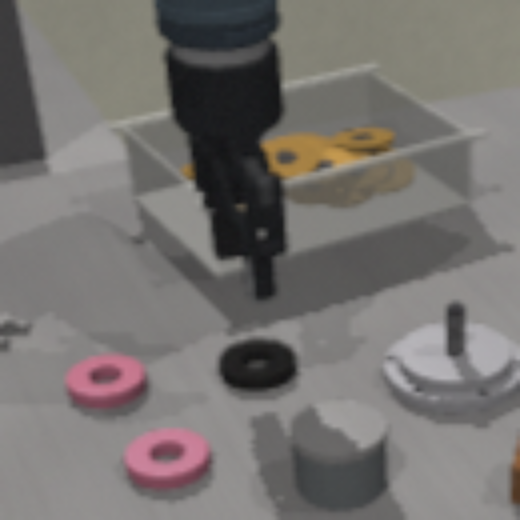

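The crop shows the open fingers directly above the black ring, with the tips about 17 mm below the TCP. Next I descend and grip.

Call:
servo_tool:
  motion:
    - [[-0.1, -0.1, 3.5, 0, -0.6], [-0.1, -0.1, 6, 0, -0.6], [-0.1, -0.1, 7.7, 0, -0.6], [-0.1, -0.1, 7.7, 0, -0.6], [-0.1, -0.1, 7.7, 0, 0.5]]

```text
time_s: 1.85
eef_pos: [0.4809, 0.3199, 0.0252]
eef_rot: [-0.0, -0.001, 1.0, 0.0]
wrist_force: [0.8, 1.8, 0.6]
opening: 0.672
grasp_force: 64.2
```

Call:
servo_tool:
  motion:
    - [[0, 0, 0, 0, 1], [0, 0, 0, 0, 1], [0, 0, 0, 0, 1], [0, 0, 0, 0, 1]]

```text
time_s: 2.25
eef_pos: [0.4826, 0.3192, 0.0254]
eef_rot: [0.001, -0.0, 1.0, 0.001]
wrist_force: [-3.7, 3.2, 8.5]
opening: 0.668
grasp_force: 64.5
```

```bash
python3 g.py .617 .247 .12
```

```text
t 2.25 pos [0.4826 0.3192 0.0254] delta cm [-13.46  -7.21  -9.45] closing-axis yaw 90.03 twist to 90: 0.03 open 0.668 F [-3.7  3.2  8.5] tip 0.025 g 64.54686367884278
```

Call:
servo_tool:
  motion:
    - [[0, 0, -5, 0, 1], [0, 0, -9.4, 0, 1], [-5, -3, -9.4, 0, 1], [-10, -6, -9.4, 0, 1], [-13.4, -7.2, -9.4, 0, 1]]

```text
time_s: 2.75
eef_pos: [0.6151, 0.2462, 0.1191]
eef_rot: [0.001, -0.001, 1.0, 0.0]
wrist_force: [0.1, 0.0, -0.8]
opening: 0.668
grasp_force: 64.2
```

Call:
servo_tool:
  motion:
    - [[0, 0, 0, 0, 1], [0, 0, 0, 0, 1], [0, 0, 0, 0, 1]]

```text
time_s: 3.05
eef_pos: [0.6124, 0.2476, 0.1172]
eef_rot: [-0.001, -0.0, 1.0, -0.0]
wrist_force: [-0.3, -0.0, -0.1]
opening: 0.667
grasp_force: 64.2
```

```bash
python3 g.py .617 .247 .0474
python3 - <<'E'
from h import *
for n in('top','side'):
    c=snap(n); W=cloud(c); p=ctrl.get_obs()['eef_pos']
    V=c['pixels'].max(-1)
    m=(np.hypot(W[...,0]-p[0],W[...,1]-p[1])<.06)&(W[...,2]>.075)&(W[...,2]<.12)
    v,u=np.nonzero(m); print(n,W[m].min(0),W[m].max(0),u.min(),u.max(),v.min(),v.max())
    if n=='side': 
        a,b=int(u.mean())-65,int(v.mean())-65; cv2.imwrite('pics/h1.png',cv2.resize(c['pixels'][b:b+130,a:a+130,::-1],None,fx=4,fy=4)); print(a,b)
E
```

```text
t 3.05 pos [0.6124 0.2476 0.1172] delta cm [-0.47 -0.06  6.98] closing-axis yaw 90.05 twist to 90: 0.05 open 0.667 F [-0.3 -0.  -0.1] tip 0.025 g 64.21093108132482
top [0.58768467 0.20575312 0.09400924] [0.60952275 0.23498896 0.11941749] 156 168 138 148
side [0.58662043 0.20155697 0.09180029] [0.64619293 0.28198977 0.11969483] 245 265 98 115
188 43
```

View pics/h1.png

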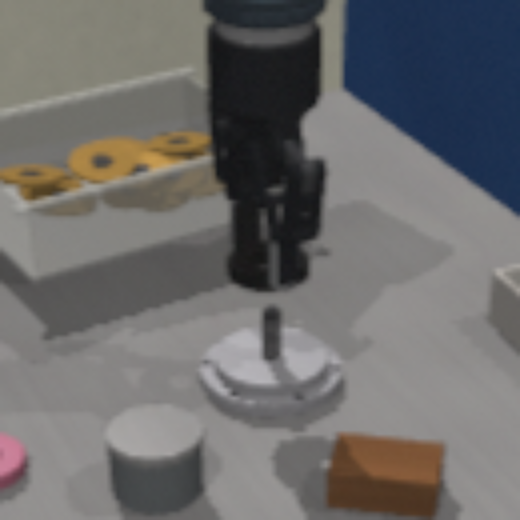

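The crop shows the ring held level just above the wide stud. Next I lower it onto the stud.

Call:
servo_tool:
  motion:
    - [[-0.4, 0, 1.5, 0, 1], [-0.4, 0, 3.5, 0, 1], [-0.4, 0, 5.5, 0, 1], [-0.4, 0, 6.7, 0, 1], [-0.4, 0, 6.7, 0, 1]]

```text
time_s: 3.65
eef_pos: [0.6164, 0.2473, 0.0485]
eef_rot: [-0.001, -0.001, 1.0, -0.0]
wrist_force: [0.2, -0.2, 0.6]
opening: 0.67
grasp_force: 69.2
```

```bash
python3 g.py .617 .247 .0474
```

```text
t 3.65 pos [0.6164 0.2473 0.0485] delta cm [-0.06 -0.03  0.11] closing-axis yaw 90.07 twist to 90: 0.07 open 0.67 F [ 0.2 -0.2  0.6] tip 0.025 g 69.17373067728477
```

Call:
servo_tool:
  motion:
    - [[0, 0, 0.1, 0, -0.6], [0, 0, 0.1, 0, -0.6], [0, 0, 0.1, 0, -0.6], [0, 0, -3, 0, -0.6], [0, 0, -7, 0, -0.6]]

```text
time_s: 4.15
eef_pos: [0.6157, 0.2468, 0.119]
eef_rot: [-0.002, -0.0, 1.0, -0.001]
wrist_force: [0.9, 0.8, -0.5]
opening: 0.803
grasp_force: 0.0
```

Call:
servo_tool:
  motion:
    - [[-1, -10, 0, 0, -0.6], [-2, -20, 0, 0, -0.6], [-2.3, -30, 0, 0, -0.6], [-2.6, -34.5, 0, 0, -0.6], [-2.6, -34.5, 0, 0, -0.6]]

```text
time_s: 4.65
eef_pos: [0.6376, -0.0039, 0.1213]
eef_rot: [0.001, -0.0, 1.0, -0.0]
wrist_force: [0.2, 0.3, -0.1]
opening: 0.798
grasp_force: 0.0
```

Call:
servo_tool:
  motion:
    - [[0, 0, 0, 0, -0.6], [0, 0, 0, 0, -0.6], [0, 0, 0, 0, -0.6]]

```text
time_s: 4.95
eef_pos: [0.6373, -0.0011, 0.1207]
eef_rot: [0.0, -0.001, 1.0, 0.0]
wrist_force: [0.1, 0.4, -0.3]
opening: 0.803
grasp_force: 0.0
```

```bash
cat > chk.py <<'E'
import sys
from h import *
x,y,z,kind=float(sys.argv[1]),float(sys.argv[2]),float(sys.argv[3]),sys.argv[4]
for n in('top','side'):
    c=snap(n);W=cloud(c);hsv=cv2.cvtColor(c['pixels'],cv2.COLOR_RGB2HSV)
    M=(hsv[...,2]<75) if kind=='d' else (hsv[...,0]>10)&(hsv[...,0]<32)&(hsv[...,1]>110)
    m=M&(np.hypot(W[...,0]-x,W[...,1]-y)<.05)&(abs(W[...,2]-z)<.006)
    P=W[m]
    if len(P)<5: print(n,len(P));continue
    A=np.c_[P[:,:2]-P[:,:2].mean(0),np.ones(len(P))]; s=np.linalg.lstsq(A,P[:,2],rcond=None)[0]
    print(n,'mid',((P[:,:2].max(0)+P[:,:2].min(0))/2).round(4),np.ptp(P[:,:2],0).round(3),'z',np.median(P[:,2]).round(4),'tilt',s[:2].round(3),len(P))
E
python3 g.py .642 -.0985 .025; python3 chk.py .617 .247 .034 d;python3 chk.py .642 -.0985 .010 y
```

```text
t 4.95 pos [ 0.6373 -0.0011  0.1207] delta cm [-0.46 -9.75  9.56] closing-axis yaw 90.06 twist to 90: 0.06 open 0.803 F [ 0.1  0.4 -0.3] tip 0.025 g 0.0
top mid [0.6166 0.2459] [0.057 0.056] z 0.034 tilt [0.005 0.007] 367
side mid [0.6197 0.243 ] [0.056 0.057] z 0.0347 tilt [0.018 0.036] 159
top mid [ 0.6412 -0.1056] [0.054 0.037] z 0.0095 tilt [-0.003 -0.029] 192
side mid [ 0.6433 -0.1007] [0.051 0.053] z 0.0107 tilt [0.011 0.012] 212
```

The gasket is seated: top at 34 mm, level and centred. Next is the large plate.

Call:
servo_tool:
  motion:
    - [[-0.4, -5, 3, 0, -0.6], [-0.4, -9.7, 5, 0, -0.6], [-0.4, -9.7, 7.5, 0, -0.6], [-0.4, -9.7, 9.4, 0, -0.6], [-0.4, -9.7, 9.4, 0, -0.6]]

```text
time_s: 5.65
eef_pos: [0.6389, -0.0978, 0.023]
eef_rot: [-0.003, -0.0, 1.0, 0.001]
wrist_force: [0.6, -0.3, -0.2]
opening: 0.8
grasp_force: 0.0
```

Call:
servo_tool:
  motion:
    - [[0, 0, 0, 0, 1], [0, 0, 0, 0, 1], [0, 0, 0, 0, 1], [0, 0, 0, 0, 1], [0, 0, 0, 0, 1]]

```text
time_s: 6.15
eef_pos: [0.642, -0.0987, 0.0274]
eef_rot: [0.001, -0.0, 1.0, -0.0]
wrist_force: [-0.1, 0.9, 1.3]
opening: 0.608
grasp_force: 63.1
```

```bash
python3 g.py .617 .247 .14
```

```text
t 6.15 pos [ 0.642  -0.0987  0.0274] delta cm [  2.46  34.57 -11.27] closing-axis yaw 90.06 twist to 90: 0.06 open 0.608 F [-0.1  0.9  1.3] tip 0.025 g 63.06794224306941
```

Call:
servo_tool:
  motion:
    - [[0, 0, -5, 0, 1], [0, 0, -10, 0, 1], [0.5, 5, -11.3, 0, 1], [1, 10, -11.3, 0, 1], [1.5, 15, -11.3, 0, 1]]

```text
time_s: 6.65
eef_pos: [0.6269, 0.0497, 0.1411]
eef_rot: [0.001, 0.0, 1.0, -0.0]
wrist_force: [0.1, 0.9, -1.9]
opening: 0.61
grasp_force: 63.5
```

Call:
servo_tool:
  motion:
    - [[0.4, 5, 0, 0, 1], [0.7, 10, 0, 0, 1], [1, 15, 0, 0, 1], [1, 19.6, 0, 0, 1], [1, 19.6, 0, 0, 1]]

```text
time_s: 7.15
eef_pos: [0.6153, 0.2508, 0.1398]
eef_rot: [0.0, -0.003, 1.0, 0.001]
wrist_force: [-0.3, -0.1, -1.0]
opening: 0.605
grasp_force: 63.6
```

Call:
servo_tool:
  motion:
    - [[0, 0, 0, 0, 1], [0, 0, 0, 0, 1], [0, 0, 0, 0, 1]]

```text
time_s: 7.45
eef_pos: [0.6168, 0.2431, 0.1395]
eef_rot: [-0.0, 0.001, 1.0, -0.0]
wrist_force: [0.4, -0.4, -1.9]
opening: 0.605
grasp_force: 63.6
```

```bash
python3 g.py .617 .247 .062; python3 chk.py .617 .247 .123 y
```

```text
t 7.45 pos [0.6168 0.2431 0.1395] delta cm [-0.03  0.4   7.75] closing-axis yaw 89.92 twist to 90: -0.08 open 0.605 F [ 0.4 -0.4 -1.9] tip 0.025 g 63.55715621262789
top mid [0.6038 0.2235] [0.02  0.015] z 0.1212 tilt [ 0.086 -0.094] 40
side mid [0.6116 0.2383] [0.037 0.061] z 0.1229 tilt [0.058 0.005] 67
```

Call:
servo_tool:
  motion:
    - [[0, 0.4, 1.5, 0, 1], [0, 0.4, 3.5, 0, 1], [0, 0.4, 5.5, 0, 1], [0, 0.4, 7.5, 0, 1], [0, 0.4, 7.7, 0, 1]]

```text
time_s: 8.05
eef_pos: [0.6154, 0.2482, 0.0596]
eef_rot: [-0.001, 0.0, 1.0, -0.0]
wrist_force: [0.0, -0.6, -1.6]
opening: 0.606
grasp_force: 77.6
```

Call:
servo_tool:
  motion:
    - [[0, 0, 0, 0, 1], [0, 0, 0, 0, 1]]

```text
time_s: 8.25
eef_pos: [0.6165, 0.2486, 0.0626]
eef_rot: [-0.0, -0.0, 1.0, -0.0]
wrist_force: [0.4, 0.1, -1.6]
opening: 0.607
grasp_force: 77.6
```

Call:
servo_tool:
  motion:
    - [[0, 0, 0.1, 0, -0.6], [0, 0, 0.1, 0, -0.6], [0, 0, 0.1, 0, -0.6], [0, 0, -4, 0, -0.6], [0, 0, -7.5, 0, -0.6]]

```text
time_s: 8.75
eef_pos: [0.6159, 0.2485, 0.1379]
eef_rot: [-0.001, -0.0, 1.0, -0.0]
wrist_force: [0.5, -0.2, 1.2]
opening: 0.799
grasp_force: 0.0
```

Call:
servo_tool:
  motion:
    - [[1, -5, 0, 0, -0.6], [2, -10, 0, 0, -0.6], [3, -15, 0, 0, -0.6], [4, -20, 0, 0, -0.6], [5, -25, 0, 0, -0.6]]

```text
time_s: 9.25
eef_pos: [0.5672, 0.0018, 0.1382]
eef_rot: [0.001, -0.001, 1.0, -0.0]
wrist_force: [0.2, 0.1, 0.1]
opening: 0.804
grasp_force: 0.0
```

Call:
servo_tool:
  motion:
    - [[2, -5, 0, 0, -0.4], [4, -10, 0, 0, -0.4], [6, -15, 0, 0, -0.4], [7, -20, 0, 0, -0.4], [8, -25, 0, 0, -0.4]]

```text
time_s: 9.75
eef_pos: [0.4897, -0.2353, 0.1383]
eef_rot: [0.001, -0.0, 1.0, -0.0]
wrist_force: [0.1, -0.5, 0.0]
opening: 0.695
grasp_force: 0.0
```

Call:
servo_tool:
  motion:
    - [[0, -5, 0, 0, -0.4], [0, -7.5, 0, 0, -0.4], [0, -7.5, 0, 0, -0.4], [0, -7.5, 0, 0, -0.4]]

```text
time_s: 10.15
eef_pos: [0.4903, -0.3087, 0.1376]
eef_rot: [0.0, 0.0, 1.0, 0.0]
wrist_force: [0.4, 0.8, -0.2]
opening: 0.702
grasp_force: 0.0
```

```bash
python3 g.py .484 -.330 .04; python3 chk.py .617 .247 .044 y;python3 chk.py .484 -.33 .034 d
```

```text
t 10.15 pos [ 0.4903 -0.3087  0.1376] delta cm [ 0.63 -2.13  9.76] closing-axis yaw 89.96 twist to 90: -0.04 open 0.702 F [ 0.4  0.8 -0.2] tip 0.025 g 0.0
top mid [0.6171 0.2471] [0.053 0.052] z 0.0439 tilt [0.006 0.012] 314
side mid [0.6196 0.2439] [0.051 0.051] z 0.0448 tilt [0.026 0.06 ] 113
top 0
side mid [ 0.4844 -0.3317] [0.033 0.035] z 0.0344 tilt [0.072 0.051] 182
```

The large plate is seated with its top at 44 mm. Next is the cap.

Call:
servo_tool:
  motion:
    - [[0.6, -2.1, 0, 0, -0.4], [0.6, -2.1, 4, 0, -0.4], [0.6, -2.1, 7.5, 0, -0.4], [0.6, -2.1, 10.4, 0, -0.4], [0.6, -2.1, 10.4, 0, -0.4]]

```text
time_s: 10.85
eef_pos: [0.4822, -0.3258, 0.0293]
eef_rot: [-0.003, -0.001, 1.0, 0.003]
wrist_force: [-0.1, 1.4, -0.7]
opening: 0.705
grasp_force: 0.0
```

Call:
servo_tool:
  motion:
    - [[0, 0, 0, 0, 1], [0, 0, 0, 0, 1], [0, 0, 0, 0, 1], [0, 0, 0, 0, 1], [0, 0, 0, 0, 1]]

```text
time_s: 11.35
eef_pos: [0.4857, -0.3304, 0.0357]
eef_rot: [0.001, -0.0, 1.0, -0.001]
wrist_force: [0.2, 1.0, 6.5]
opening: 0.392
grasp_force: 60.0
```

```bash
python3 g.py .617 .247 .16
```

```text
t 11.35 pos [ 0.4857 -0.3304  0.0357] delta cm [-13.2   57.7  -12.53] closing-axis yaw 90.04 twist to 90: 0.04 open 0.392 F [0.2 1.  6.5] tip 0.025 g 60.02956753625767
```

Call:
servo_tool:
  motion:
    - [[0, 0, -4, 0, 1], [0, 0, -9, 0, 1], [0, 0, -12.5, 0, 1], [-1, 5, -12.5, 0, 1], [-2, 10, -12.5, 0, 1]]

```text
time_s: 11.85
eef_pos: [0.505, -0.2323, 0.1613]
eef_rot: [0.002, 0.001, 1.0, -0.002]
wrist_force: [0.6, 1.3, -1.8]
opening: 0.391
grasp_force: 59.9
```

Call:
servo_tool:
  motion:
    - [[-1, 4.8, 0, 0, 1], [-2, 9.6, 0, 0, 1], [-3, 14.4, 0, 0, 1], [-4, 19.2, 0, 0, 1], [-5, 24, 0, 0, 1]]

```text
time_s: 12.35
eef_pos: [0.5542, 0.0105, 0.1594]
eef_rot: [0.001, -0.0, 1.0, -0.0]
wrist_force: [-0.1, -0.1, -0.1]
opening: 0.391
grasp_force: 59.9
```

Call:
servo_tool:
  motion:
    - [[-1.2, 4.7, 0, 0, 1], [-2.4, 9.4, 0, 0, 1], [-3.6, 14.1, 0, 0, 1], [-4.8, 18.8, 0, 0, 1], [-6.2, 23.5, 0, 0, 1]]

```text
time_s: 12.85
eef_pos: [0.616, 0.2457, 0.1593]
eef_rot: [0.0, -0.0, 1.0, 0.0]
wrist_force: [0.9, -0.0, -0.0]
opening: 0.392
grasp_force: 59.9
```

Call:
servo_tool:
  motion:
    - [[0, 0, 0, 0, 1], [0, 0, 0, 0, 1], [0, 0, 0, 0, 1]]

```text
time_s: 13.15
eef_pos: [0.6155, 0.2429, 0.1586]
eef_rot: [-0.0, -0.0, 1.0, -0.0]
wrist_force: [0.2, -0.2, -0.6]
opening: 0.394
grasp_force: 60.0
```

```bash
python3 g.py .617 .247 .0797
python3 - <<'E'
from h import *
c=snap('side'); a,b=188,33; cv2.imwrite('pics/h2.png',cv2.resize(c['pixels'][b:b+130,a:a+130,::-1],None,fx=4,fy=4))
E
```

```text
t 13.15 pos [0.6155 0.2429 0.1586] delta cm [-0.15  0.41  7.89] closing-axis yaw 90.01 twist to 90: 0.01 open 0.394 F [ 0.2 -0.2 -0.6] tip 0.025 g 59.95477530610515
```

View pics/h2.png

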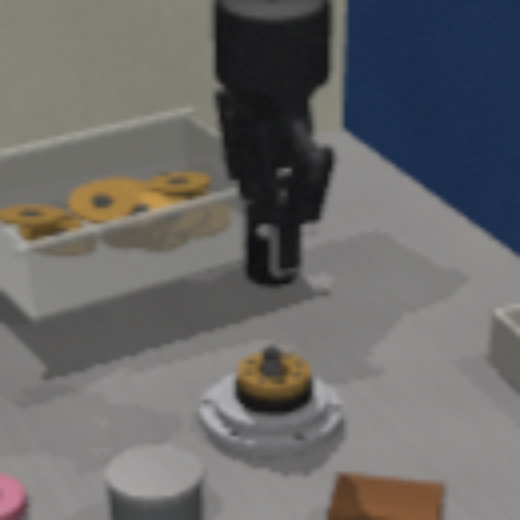

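The crop shows the cap held upright above the stacked plate and gasket. Next I lower it.

Call:
servo_tool:
  motion:
    - [[-0.2, 0.4, 1, 0, 1], [-0.2, 0.4, 3, 0, 1], [-0.2, 0.4, 5, 0, 1], [-0.2, 0.4, 6.5, 0, 1], [-0.2, 0.4, 7.7, 0, 1]]

```text
time_s: 13.7
eef_pos: [0.6173, 0.2469, 0.0799]
eef_rot: [-0.001, 0.0, 1.0, -0.0]
wrist_force: [-0.3, 0.3, -1.3]
opening: 0.392
grasp_force: 60.0
```

Call:
servo_tool:
  motion:
    - [[0, 0, 0.1, 0, 1], [0, 0, 0.1, 0, 1]]

```text
time_s: 13.9
eef_pos: [0.6179, 0.2475, 0.0804]
eef_rot: [-0.0, -0.0, 1.0, -0.0]
wrist_force: [0.2, -0.2, -1.3]
opening: 0.39
grasp_force: 61.4
```

Call:
servo_tool:
  motion:
    - [[0, 0, 0, 0, -0.3], [0, 0, 0, 0, -0.3], [0, 0, 0, 0, -0.3], [0, 0, -3, 0, -0.3], [0, 0, -7, 0, -0.3]]

```text
time_s: 14.4
eef_pos: [0.6159, 0.2473, 0.1487]
eef_rot: [-0.003, -0.0, 1.0, -0.001]
wrist_force: [0.7, 0.3, 0.6]
opening: 0.652
grasp_force: 0.0
```

Call:
servo_tool:
  motion:
    - [[1.5, -4.5, 0, 0, -0.2], [3, -9, 0, 0, -0.2], [4.5, -13.5, 0, 0, -0.2], [6, -18, 0, 0, -0.2], [7.5, -22.5, 0, 0, -0.2]]

```text
time_s: 14.9
eef_pos: [0.5423, 0.0211, 0.1511]
eef_rot: [0.001, -0.001, 1.0, -0.0]
wrist_force: [0.9, -0.8, 0.4]
opening: 0.596
grasp_force: 0.0
```

Call:
servo_tool:
  motion:
    - [[1.3, -4, 0, 0, -0.2], [2.8, -8.5, 0, 0, -0.2], [4.3, -13, 0, 0, -0.2], [5.5, -17, 0, 0, -0.2], [6.7, -20.5, 0, 0, -0.2]]

```text
time_s: 15.4
eef_pos: [0.4755, -0.1846, 0.1513]
eef_rot: [0.001, 0.0, 1.0, -0.001]
wrist_force: [0.3, 0.4, -0.8]
opening: 0.606
grasp_force: 0.0
```

Call:
servo_tool:
  motion:
    - [[0, 0, 4, 0, -0.2], [0, 0, 7, 0, -0.2], [0, 0, 7, 0, -0.2], [0, 0, 7, 0, -0.2]]

```text
time_s: 15.8
eef_pos: [0.4761, -0.1823, 0.081]
eef_rot: [-0.0, -0.0, 1.0, 0.0]
wrist_force: [0.5, -0.3, 0.0]
opening: 0.604
grasp_force: 0.0
```

```bash
python3 g.py .4765 -.182 .027; python3 chk.py .617 .247 .078 d;python3 chk.py .4765 -.182 .012 d
```

```text
t 15.8 pos [ 0.4761 -0.1823  0.081 ] delta cm [-0.05  0.03  5.4 ] closing-axis yaw 90.04 twist to 90: 0.04 open 0.604 F [ 0.5 -0.3  0. ] tip 0.025 g 0.0
top mid [0.6139 0.2459] [0.033 0.033] z 0.0779 tilt [0.025 0.033] 96
side mid [0.6161 0.2406] [0.029 0.03 ] z 0.0769 tilt [0.076 0.144] 39
top mid [ 0.4658 -0.1907] [0.005 0.009] z 0.013 tilt [ 0.641 -0.44 ] 6
side mid [ 0.4779 -0.1832] [0.039 0.04 ] z 0.0125 tilt [0.017 0.029] 215
```

The cap is seated, with its top at 78 mm. Next is the small gasket.

Call:
servo_tool:
  motion:
    - [[0, 0, 2.5, 0, -0.2], [0, 0, 4.5, 0, -0.2], [0, 0, 5.3, 0, -0.2], [0, 0, 5.3, 0, -0.2], [0, 0, 5.3, 0, 1]]

```text
time_s: 16.5
eef_pos: [0.4767, -0.1827, 0.0287]
eef_rot: [0.0, -0.0, 1.0, -0.0]
wrist_force: [-8.6, 6.0, 19.3]
opening: 0.459
grasp_force: 59.9
```

Call:
servo_tool:
  motion:
    - [[0, 0, 0, 0, 1], [0, 0, 0, 0, 1], [0, 0, 0, 0, 1], [0, 0, 0, 0, 1]]

```text
time_s: 16.9
eef_pos: [0.4771, -0.183, 0.0289]
eef_rot: [0.001, -0.0, 1.0, -0.001]
wrist_force: [-0.4, 1.1, 7.4]
opening: 0.45
grasp_force: 60.9
```

```bash
python3 g.py .6165 -.239 .12
```

```text
t 16.9 pos [ 0.4771 -0.183   0.0289] delta cm [-13.96  -5.62  -9.07] closing-axis yaw 90.03 twist to 90: 0.03 open 0.45 F [-0.4  1.1  7.4] tip 0.025 g 60.9100743135059
```

Call:
servo_tool:
  motion:
    - [[0, 0, -4, 0, 1], [0, 0, -9.1, 0, 1], [-4.7, -2, -9.1, 0, 1], [-9.3, -4, -9.1, 0, 1], [-14, -5.6, -9.1, 0, 1]]

```text
time_s: 17.4
eef_pos: [0.6173, -0.2394, 0.121]
eef_rot: [0.002, 0.0, 1.0, -0.001]
wrist_force: [-0.3, -0.4, 0.7]
opening: 0.455
grasp_force: 60.6
```

Call:
servo_tool:
  motion:
    - [[0, 0, 0, 0, 1], [0, 0, 0, 0, 1], [0, 0, 0, 0, 1]]

```text
time_s: 17.7
eef_pos: [0.6142, -0.2374, 0.1181]
eef_rot: [-0.001, -0.0, 1.0, 0.0]
wrist_force: [-0.6, -1.0, -0.4]
opening: 0.454
grasp_force: 60.6
```

```bash
python3 g.py .617 -.239 .0469
python3 - <<'E'
from h import *
c=snap('side'); W=cloud(c); a,b=290,150; cv2.imwrite('pics/h3.png',cv2.resize(c['pixels'][b:b+130,a:a+130,::-1],None,fx=4,fy=4))
p=ctrl.get_obs()['eef_pos']
m=(np.hypot(W[...,0]-p[0],W[...,1]-p[1])<.04)&(abs(W[...,2]-.101)<.006); P=W[m]; print(len(P),P.min(0),P.max(0))
E
```

```text
t 17.7 pos [ 0.6142 -0.2374  0.1181] delta cm [-0.29 -0.16  7.12] closing-axis yaw 90.04 twist to 90: 0.04 open 0.454 F [-0.6 -1.  -0.4] tip 0.025 g 60.57919518025301
241 [ 0.59517457 -0.27130255  0.09509434] [ 0.63518116 -0.21233637  0.10695496]
```

View pics/h3.png

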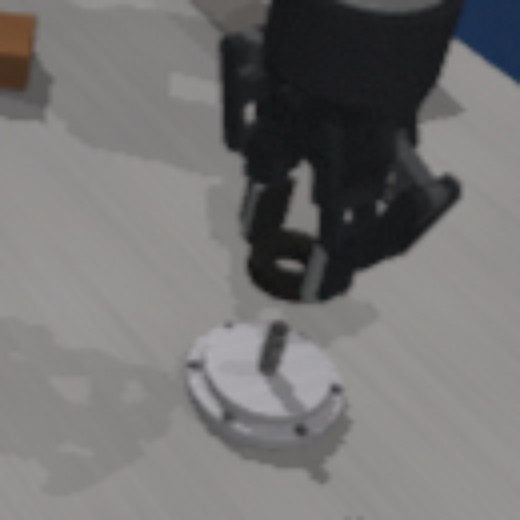

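The crop shows the small ring held level above the narrow stud. In the side view its centre is about 3 mm short in x, so I correct for that and lower it.

Call:
servo_tool:
  motion:
    - [[-0.3, -0.1, 1.5, 0, 1], [-0.3, -0.1, 3, 0, 1], [-0.3, -0.1, 5, 0, 1], [-0.3, -0.1, 6.5, 0, 1], [-0.3, -0.1, 7.0, 0, 1]]

```text
time_s: 18.25
eef_pos: [0.6162, -0.238, 0.0468]
eef_rot: [-0.003, -0.0, 1.0, 0.001]
wrist_force: [-14.0, 7.4, 28.6]
opening: 0.45
grasp_force: 63.7
```

Call:
servo_tool:
  motion:
    - [[0, 0, 0, 0, 1], [0, 0, 0, 0, 1]]

```text
time_s: 18.45
eef_pos: [0.618, -0.2389, 0.0481]
eef_rot: [-0.0, -0.0, 1.0, 0.0]
wrist_force: [-0.2, 0.1, 0.1]
opening: 0.454
grasp_force: 60.6
```

Call:
servo_tool:
  motion:
    - [[0, 0, 0, 0, -0.3], [0, 0, 0, 0, -0.3], [0, 0, 0, 0, -0.3], [0, 0, -3.5, 0, -0.3], [0, 0, -7, 0, -0.3]]

```text
time_s: 18.95
eef_pos: [0.6171, -0.2384, 0.1177]
eef_rot: [-0.002, -0.0, 1.0, 0.001]
wrist_force: [0.3, -1.0, 0.1]
opening: 0.653
grasp_force: 0.0
```

Call:
servo_tool:
  motion:
    - [[2.3, 4.2, 0, 0, -0.3], [4.6, 8.4, 0, 0, -0.3], [7, 12.6, 0, 0, -0.3], [9.3, 16.8, 0, 0, -0.3], [11.5, 21, 0, 0, -0.3]]

```text
time_s: 19.45
eef_pos: [0.502, -0.0277, 0.1187]
eef_rot: [0.0, -0.0, 1.0, 0.0]
wrist_force: [1.2, -0.5, 1.1]
opening: 0.643
grasp_force: 0.0
```

Call:
servo_tool:
  motion:
    - [[1.9, 2.8, 1, 0, -0.3], [1.9, 2.8, 4, 0, -0.3], [1.9, 2.8, 4, 0, -0.3], [1.9, 2.8, 4, 0, -0.3]]

```text
time_s: 19.85
eef_pos: [0.4842, -0.0013, 0.0788]
eef_rot: [-0.0, -0.0, 1.0, 0.0]
wrist_force: [0.9, -0.5, 0.2]
opening: 0.65
grasp_force: 0.0
```

```bash
python3 g.py .484 -.001 .0285; python3 chk.py .617 -.239 .030 d;python3 chk.py .484 -.001 .010 y
```

```text
t 19.85 pos [ 0.4842 -0.0013  0.0788] delta cm [0.01 0.03 5.03] closing-axis yaw 90.03 twist to 90: 0.03 open 0.65 F [ 0.9 -0.5  0.2] tip 0.025 g 0.0
top mid [ 0.6157 -0.2388] [0.039 0.04 ] z 0.0301 tilt [ 0.011 -0.009] 176
side mid [ 0.6181 -0.2422] [0.039 0.039] z 0.0305 tilt [0.053 0.052] 211
top 0
side mid [ 0.4842 -0.0032] [0.033 0.037] z 0.0103 tilt [0.025 0.012] 106
```

The small gasket is seated with its top at 30 mm. Next is the small plate.

Call:
servo_tool:
  motion:
    - [[0, 0, 2.5, 0, -0.3], [0, 0, 4.3, 0, -0.3], [0, 0, 5.0, 0, -0.3], [0, 0, 5.0, 0, -0.3], [0, 0, 5.0, 0, 1]]

```text
time_s: 20.55
eef_pos: [0.4848, -0.0015, 0.0293]
eef_rot: [0.001, -0.0, 1.0, -0.0]
wrist_force: [0.0, 0.1, -0.4]
opening: 0.493
grasp_force: 0.0
```

Call:
servo_tool:
  motion:
    - [[0, 0, 0, 0, 1], [0, 0, 0, 0, 1], [0, 0, 0, 0, 1], [0, 0, 0, 0, 1]]

```text
time_s: 20.95
eef_pos: [0.4851, -0.0014, 0.03]
eef_rot: [0.001, -0.0, 1.0, -0.0]
wrist_force: [-2.1, 0.0, 5.9]
opening: 0.394
grasp_force: 59.3
```

```bash
python3 g.py .617 -.239 .13
```

```text
t 20.95 pos [ 0.4851 -0.0014  0.03  ] delta cm [-13.19 -23.77  -9.96] closing-axis yaw 90.04 twist to 90: 0.04 open 0.394 F [-2.1  0.   5.9] tip 0.025 g 59.34891383629292
```

Call:
servo_tool:
  motion:
    - [[0, 0, -4, 0, 1], [0, 0, -10, 0, 1], [-2.2, -4, -10, 0, 1], [-4.4, -8, -10, 0, 1], [-6.6, -12, -10, 0, 1]]

```text
time_s: 21.45
eef_pos: [0.5519, -0.1226, 0.1309]
eef_rot: [0.002, -0.001, 1.0, -0.001]
wrist_force: [0.8, 0.3, -1.0]
opening: 0.392
grasp_force: 60.1
```

Call:
servo_tool:
  motion:
    - [[-2.2, -4, 0, 0, 1], [-4.4, -8, 0, 0, 1], [-6.7, -11.8, 0, 0, 1], [-6.7, -11.8, 0, 0, 1], [-6.7, -11.8, 0, 0, 1]]

```text
time_s: 21.95
eef_pos: [0.6172, -0.2399, 0.1285]
eef_rot: [-0.0, 0.0, 1.0, 0.0]
wrist_force: [0.4, 1.4, -0.4]
opening: 0.392
grasp_force: 60.1
```

Call:
servo_tool:
  motion:
    - [[0, 0, 0, 0, 1], [0, 0, 0, 0, 1]]

```text
time_s: 22.15
eef_pos: [0.6169, -0.2377, 0.1288]
eef_rot: [-0.0, -0.001, 1.0, 0.0]
wrist_force: [0.0, -0.3, -1.1]
opening: 0.393
grasp_force: 60.1
```

```bash
python3 g.py .618 -.239 .06; python3 chk.py .618 -.239 .110 y
```

```text
t 22.15 pos [ 0.6169 -0.2377  0.1288] delta cm [-0.12 -0.14  6.88] closing-axis yaw 90.1 twist to 90: 0.1 open 0.393 F [ 0.  -0.3 -1.1] tip 0.025 g 60.140454140491784
top 0
side mid [ 0.615  -0.2381] [0.032 0.033] z 0.1088 tilt [-0.012  0.042] 111
```

Call:
servo_tool:
  motion:
    - [[-0.2, -0.1, 1.5, 0, 1], [-0.2, -0.1, 3, 0, 1], [-0.2, -0.1, 4.7, 0, 1], [-0.2, -0.1, 6.2, 0, 1], [-0.2, -0.1, 6.8, 0, 1]]

```text
time_s: 22.75
eef_pos: [0.6178, -0.2392, 0.0597]
eef_rot: [-0.002, -0.0, 1.0, 0.001]
wrist_force: [-17.4, 9.4, 43.0]
opening: 0.394
grasp_force: 65.0
```

Call:
servo_tool:
  motion:
    - [[0, 0, 0, 0, 1], [0, 0, 0, 0, 1]]

```text
time_s: 22.95
eef_pos: [0.6188, -0.2397, 0.0601]
eef_rot: [-0.001, -0.0, 1.0, 0.0]
wrist_force: [-2.1, 2.3, 4.5]
opening: 0.397
grasp_force: 60.8
```

Call:
servo_tool:
  motion:
    - [[0, 0, 0, 0, -0.2], [0, 0, 0, 0, -0.2], [0, 0, 0, 0, -0.2], [0, 0, -3.5, 0, -0.2], [0, 0, -8, 0, -0.2]]

```text
time_s: 23.45
eef_pos: [0.6172, -0.239, 0.1379]
eef_rot: [-0.003, -0.0, 1.0, 0.002]
wrist_force: [-0.0, -0.8, -0.1]
opening: 0.598
grasp_force: 0.0
```

Call:
servo_tool:
  motion:
    - [[4, 3, 0, 0, -0.2], [8, 7, 0, 0, -0.2], [12, 11, 0, 0, -0.2], [16, 14, 0, 0, -0.2], [16, 14, 0, 0, -0.2]]

```text
time_s: 23.95
eef_pos: [0.4547, -0.0965, 0.139]
eef_rot: [-0.002, -0.001, 1.0, 0.001]
wrist_force: [1.1, -0.0, -0.4]
opening: 0.601
grasp_force: 0.0
```

```bash
python3 chk.py .617 -.239 .040 y; python3 chk.py .617 -.239 .027 d; python3 chk.py .617 .247 .078 d;python3 chk.py .617 .247 .044 y
python3 - <<'E'
from h import *
for n,b in(('top',(60,110,260,340)),('side',(200,90,400,280))):
    c=snap(n); 
    if n=='top': im=np.hstack([c['pixels'][95:225,100:230],c['pixels'][85:215,295:425]])
    else: im=np.hstack([c['pixels'][80:210,190:320],c['pixels'][180:310,290:420]])
    cv2.imwrite(f'pics/end_{n}.png',cv2.resize(im[...,::-1],None,fx=3,fy=3))
c=snap('top');W=cloud(c)
for k,(x,y,z) in {'tin':(.484,.156,.048),'block':(.623,.0826,.03)}.items():
    P=W[(np.hypot(W[...,0]-x,W[...,1]-y)<.06)&(abs(W[...,2]-z)<.004)]; print(k,((P.max(0)+P.min(0))/2).round(4))
E
```

```text
top mid [ 0.6161 -0.2391] [0.035 0.037] z 0.0395 tilt [ 0.022 -0.035] 147
side mid [ 0.6174 -0.2422] [0.032 0.036] z 0.0403 tilt [0.059 0.04 ] 139
top mid [ 0.6118 -0.2334] [0.031 0.029] z 0.0287 tilt [0.024 0.064] 41
side mid [ 0.615  -0.2435] [0.031 0.035] z 0.028 tilt [0.051 0.062] 90
top mid [0.6139 0.2463] [0.033 0.034] z 0.0779 tilt [ 0.025 -0.013] 101
side 0
top mid [0.6173 0.247 ] [0.053 0.053] z 0.0433 tilt [0.014 0.006] 162
side 0
tin [0.4838 0.1564 0.048 ]
block [0.622  0.0828 0.03  ]
```

View pics/end_side.png

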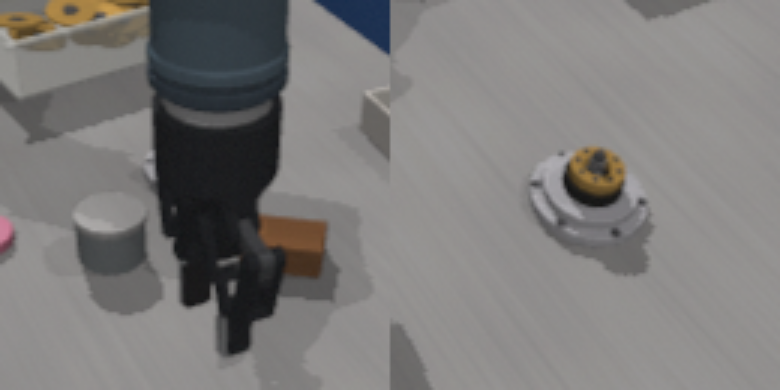

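View pics/end_top.png

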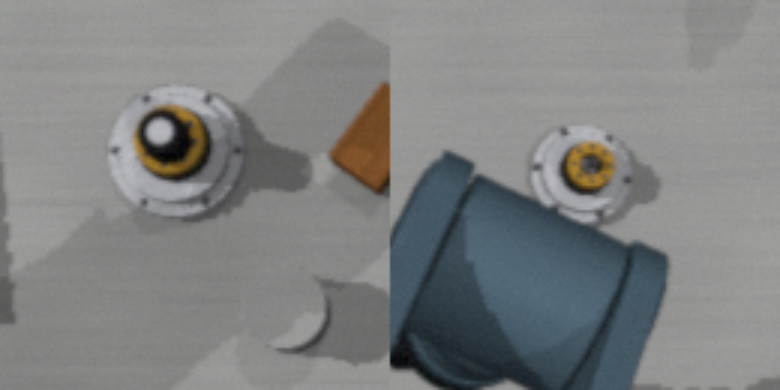

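Both stacks look complete and level: the cap sits on the wide housing's plate, and the small plate and gasket are on the narrow stud. The tin and block haven't moved, so I'm handing in.

```bash
python3 -c "
from bench import ctrl
print(ctrl.hand_in())"
```

```text
the job is handed in; nothing more can be done
None
```

I assembled both valves and handed the job in at about 24 s of robot time. In the last measurements every part was seated within tolerance, and the tin and block had not moved; the hand-in gave no verdict.

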